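# Clear the planter off the sprung gauge and set the gauge to the marked size

## Task

Take the planter that stands between the rails of the sprung sizing gauge and stand it upright on the free part of the narrow drying ledge. Then use the loose T-shaped wooden keeper to draw the gauge's sprung fork out towards the robot, and leave the keeper lying squarely across both rails in the notch that the arrow block points to, so that it holds the fork there against the spring. Do not let the fork snap back, and leave the bottles and the other planters standing where they are.

Things in the scene. Friction and masses are not known exactly. Their poses are not given: they have to be found in the camera images.
- gauge: Sprung sizing gauge fixed to the table: plywood base plate 430 x 200 x 10 mm, two aluminium rails along its x, grey spring housing at its +x end (x 70 to 200 mm, 75 mm wide, top z 60 mm). Origin on the table, on the centre line under the fork's rear face at home; -x, roughly towards the robot, is the pulling direction; z up. Between rails: a lane 98 mm wide, floor at z 10 mm.
- rails (a point): Point on the gauge's centre line level with the rail tops, at gauge x 0, z 40 mm. Rails: 12 mm thick, centred at gauge y -55 and +55 mm, x from -210 to +60 mm. Each has four teeth 10 mm long (x) and 13 mm high on its top (tops at z 53 mm), centred at gauge x -35, -80, -125, -170 mm; the three notches between them are 35 mm long and run across both rails.
- keeper_gap (a point): Centre of the 70 mm long gap between the housing and the fork at home, level with the rail tops (gauge x 35, z 40 mm): the keeper's crossbar goes down here, behind the fork.
- fork (a joint): How far the fork is drawn out, m: 0 at home, grows as it moves to the gauge's -x, stop at 0.18. A spring pulls it home with 2 N at 0 and 5 N at 0.15.
- fork_face (a point): Point on the rear (+x, housing side) face of the fork, on the centre line, 65 mm above the table; moves with the fork. Fork: two upright steel prongs 12 mm wide (y), 10 mm thick (x), 34 mm either side of the centre line, tops at z 78 mm, open between them above z 24 mm. The keeper's crossbar pushes on this face of both prongs. A flat blade runs from its foot to the housing below z 20 mm.
- marker: Dark steel block 40 mm tall with a pointed edge, fixed on the gauge beside its +y rail, pointing to -y at one of the three notches (round studs 10 mm high stand at the other two). Origin at its foot near the point, axes as the gauge's. A keeper seated in the marked notch, pressed by the spring on the teeth at its +x side, has its centre at this frame's x 0; the notch's middle is at x -7.5 mm.
- keeper: Loose T-shaped wooden keeper, standing upright: crossbar 20 x 140 x 20 mm (along its y), with an upright grip 14 mm thick (x), 36 mm wide (y) on its middle from z = 20 to 77 mm. Origin at the centre of the crossbar's underside, z up. 0.18 kg.
- planter: White ceramic planter cup, 58 mm across, foot 46 mm across, wall 6 mm, 78 mm tall plus two small round ears on the rim at its +y and -y (top at 89 mm). Origin at the centre of its underside, z up. Stands in the lane of the gauge. About 0.17 kg.
- ledge: Fixed dark wooden drying ledge: a bar 40 mm wide (x), 190 mm long (y), top at z = 70 mm, on two feet. Origin on the table under its centre. A neighbouring planter stands on its +y half; the -y half is free.
- neighbour: Orange planter of the same size standing on the ledge, must stay. Origin at the centre of its underside.
- pink_planter: Pink planter of the same size on the table beside the ledge, must stay. Origin at the centre of its underside.
- bottle_a: Paint bottle 42 mm across, 125 mm tall, standing beside the keeper. Origin at the centre of its underside.
- bottle_b: Paint bottle 42 mm across, 125 mm tall, standing beside the keeper. Origin at the centre of its underside.
- bottle_c: Paint bottle 54 mm across, 150 mm tall. Origin at the centre of its underside.
- bottle_d: Paint bottle 48 mm across, 135 mm tall. Origin at the centre of its underside.
Things that resemble listed ones, but are neither listed nor needed, are in the scene too. There is more than one size of the keeper; the job needs the largest.

How it is judged:
By the outcome, as a careful person would: the job done as asked, in the order asked, and still so for the second after the job is handed in, with the robot touching nothing.
It also fails if it takes over 67 s, if anything falls off the work surface, if the arm or the gripper's body presses on something with over 40 N, if the wrist force passes 120 N, or if a joint passes its speed limit or range.

## Robot

A 6-joint arm with a two-finger parallel gripper is mounted at the origin on the work surface. World frame = base frame: x ahead of the robot, y to its left, z up, the work surface at z = 0. Lengths are in m, angles in rad, forces in N, time in s.
With the tool pointing down it reaches from about 0.3 to 0.875 m from the base axis. Payload 6.4 kg.
Tool frame: the origin (TCP) lies midway between the tips of the shut fingers; the grasp point (between the pads) lies arm.grasp_offset behind it (arm.grasp_offset is the distance from the TCP to the grasp point, in m); z points along the fingers, y is the line along which they close (so a half turn about z gives the same grasp; the last joint's range is limited). The gripper opens to 88 mm and grips with 3 to 60 N. Pads are 18 mm wide; open, the fingers measure 123 mm over their backs; the gripper's body (75 mm by 187 mm) begins 45 mm behind the grasp point.
Start: joints at [-1.34, 0.181, 1.607, -0, 1.354, -0.206], TCP at [0.243, -0.521, 0.2] pointing down, gripper open.
Joint ranges: [-2.99, 2.99], [-0.89, 2.07], [0.3, 2.58], [-1.14, 4.28], [0, 2.63], [-3.12, 3.12]. Speed limits (rad/s): [2.57, 2.57, 3.01, 3.14, 3.14, 3.14].

## Interface

Orientations are given as a unit quaternion [x, y, z, w].
In Python, from station import arm, get_image, camera_params, boxes_of, trace gives the robot as it stands.
- The arm moves only by the tool jog_arm, never from a script. Its argument "moves" is a list of rows, each a list of 7 numbers: the turn, a rotation vector about the world's x, y, z each as a share of 360 degrees, from -1 to 1, then the shift along the world's x, y, z each as a share of 100 mm, from -1 to 1, then the opening, from -1 (shut) to 1 (fully open). A call has 1 to 5 rows; each row is the pose to reach, as a shift and turn from the pose commanded when the call began, turning the shorter way round; what a row does not reach only later rows make up. A row lasts 1/8 s, in which the tool goes at most 62.5 mm and 10.7 degrees, less where a joint would pass 70% of its speed; a pose out of reach is approached as far as the arm can. A call with a number of a shift or a turn outside -1 to 1 is refused whole. A call with a gripper value outside its range is refused whole. The fingers move at their own pace and stop on an object; the grip force is fixed at half the most. Time passes only in rows, so rows that repeat a pose let the fingers close. It gives the time, the measured TCP pose, the force, the opening and the grip force at its end, in the units of the state.
- arm.get_obs(): the state, without advancing time (a new reading comes with each control period).
- get_image(name): name is "side" or "top"; returns the picture (420x560x3 uint8, red, green, blue); there is no depth.
- camera_params(name): a dict with "fx", "fy", "cx", "cy" (pixels), "view" (4x4, takes a point from world to camera coordinates). Camera axes: x right, y up, looking along -z (the intrinsics and any distortion apply to the point x, -y, -z); pixel columns grow to the right and rows downward; lengths in m; the calibration is good to about 2 mm. A picture is of the moment at which its call begins. camera_params takes no time and is no camera call.
- arm.close_job(): hands the job in; it is judged then, once.
Trained networks look in the newest picture that a camera, given by its name, has taken for a name from the list of things; names that differ only in an ending like _2 or _b are one class to them, and where a whole thing is asked for, a point or a joint stands for the part that bears it (a point fixed in the world has none). Each returns a list of dicts, best first, with "confidence" (0 to 1); they miss things now and then, are a little off and sometimes report something else, mostly with a low value. They report only what shows in the picture. A call takes as long as a camera call. They do not tell look-alikes from the thing itself.
- boxes_of(label, camera): "extent" ([left, top, right, bottom] in pixels, round what is visible of it).
- trace(label, camera): "region" (420x560 bool, what is visible of it) and "extent" ([left, top, right, bottom] in pixels, round what is visible of it).
The state is a dict: "time_s": time; "joints": joint angles; "joint_vel": joint speeds; "joint_efforts": joint torques, N m; "ee_pos": TCP position; "orientation": TCP orientation; "wrist_force": force on the tool from outside, world axes, zero at the start; "wrist_torque": the same for the moment, N m; "grip_width": opening from 0.0 (shut) to 1.0 (fully open); "grasp_force": force on a finger pad.
Only numpy, scipy, OpenCV 4.12 (cv2) and the standard library are available. Lean on these libraries where they do the work, as an engineer would, in place of code of your own. Each camera call takes 0.05 s, during which the arm holds its last target. There are 200 camera calls.

## Working session

There is one attempt and no reset: what is moved stays moved. The work goes in short steps, Python scripts to look and compute and a tool call to move; the robot and the scene stay as the last step left them, time stands still between calls to the robot, and variables do not carry over. Pictures are saved under pics/ and viewed, at most 10 in all, crops included, and the job is handed in when it is done.

Besides the shell and the picture viewer there is one more tool, called after "Call:" as a command line: name --pt "numbers of a row" for each row, then --argument value for the rest. jog_arm: Moves the arm, as the interface text tells. Its arguments: {"type":"object","properties":{"moves":{"type":"array"}},"required":["moves"]}

```bash
ls; mkdir -p pics; cat > look.py <<'E'
from station import arm,get_image,camera_params,boxes_of,trace
import numpy as np,cv2
E
python3 - <<'E'
from look import *
ims=[]
for n in("side","top"):
    im=get_image(n); cv2.imwrite(f"pics/{n}0.png",im[:,:,::-1])
    c=camera_params(n); print(n,{k:(np.round(v,4).tolist()) for k,v in c.items()})
    for l in ["gauge","fork","marker","keeper","planter","ledge","neighbour","pink_planter","bottle_a"]:
        print(l,[(np.round(b["extent"]).tolist(),round(b["confidence"],2)) for b in boxes_of(l,n)])
o=arm.get_obs();print(o, arm.grasp_offset)
E
```

```text
pics
side {'fx': 407.7768, 'fy': 407.7768, 'cx': 280.268, 'cy': 209.2162, 'view': [[-0.9799, -0.1984, -0.0183, 0.5353], [0.1217, -0.6686, 0.7336, -0.11], [-0.1578, 0.7166, 0.6794, -1.0477], [0.0, 0.0, 0.0, 1.0]]}
gauge [([172.0, 200.0, 338.0, 265.0], 0.76)]
fork [([173.0, 199.0, 262.0, 233.0], 0.76), ([174.0, 238.0, 202.0, 292.0], 0.58)]
marker [([284.0, 240.0, 290.0, 263.0], 0.73), ([233.0, 134.0, 248.0, 177.0], 0.6)]
keeper [([191.0, 317.0, 202.0, 360.0], 0.95), ([275.0, 308.0, 312.0, 369.0], 0.74), ([342.0, 373.0, 374.0, 419.0], 0.68)]
planter [([277.0, 200.0, 302.0, 237.0], 0.8)]
ledge [([308.0, 128.0, 346.0, 176.0], 0.75)]
neighbour []
pink_planter [([292.0, 142.0, 313.0, 173.0], 0.63), ([172.0, 199.0, 260.0, 232.0], 0.33)]
bottle_a [([229.0, 136.0, 249.0, 178.0], 0.94), ([171.0, 237.0, 202.0, 292.0], 0.91), ([240.0, 310.0, 261.0, 355.0], 0.84), ([331.0, 297.0, 355.0, 342.0], 0.65), ([324.0, 122.0, 340.0, 155.0], 0.35)]
top {'fx': 410.866, 'fy': 410.866, 'cx': 281.621, 'cy': 211.8843, 'view': [[0.0186, -0.9998, 0.0061, 0.0095], [0.9908, 0.0193, 0.1339, -0.5519], [-0.134, 0.0035,
[... 750 characters left out ...]
': array([-1.34027243e+00,  1.80776939e-01,  1.60698332e+00, -6.14410511e-05,
        1.35381024e+00, -2.06289791e-01]), 'joint_vel': array([ 0.00057025,  0.00020427,  0.00029434, -0.00062438,  0.00030055,
       -0.00086429]), 'joint_efforts': array([-1.05996500e-03, -4.33843625e+01, -3.42176735e+01,  7.01555656e-02,
        3.09506839e-02, -3.45061494e-05]), 'ee_pos': array([ 0.24326213, -0.52102647,  0.20003551]), 'orientation': array([ 9.76242451e-01,  2.16681048e-01, -2.98637555e-05,  1.14438249e-05]), 'wrist_force': array([-0.22341022,  0.19367189, -0.24489444]), 'wrist_torque': array([ 0.01302188,  0.02926868, -0.0098989 ]), 'grasp_force': 0.0, 'grip_width': 0.9995067849670388} 0.0187
```

```bash
python3 - <<'E'
import cv2
t=cv2.imread("pics/top0.png");s=cv2.imread("pics/side0.png")
cv2.imwrite("pics/t1.png",cv2.resize(t[90:330,90:470],None,fx=2.1,fy=2.1,interpolation=3))
cv2.imwrite("pics/s1.png",cv2.resize(s[100:420,150:400],None,fx=1.85,fy=1.85,interpolation=3))
E
```

```text
(no output)
```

View pics/t1.png

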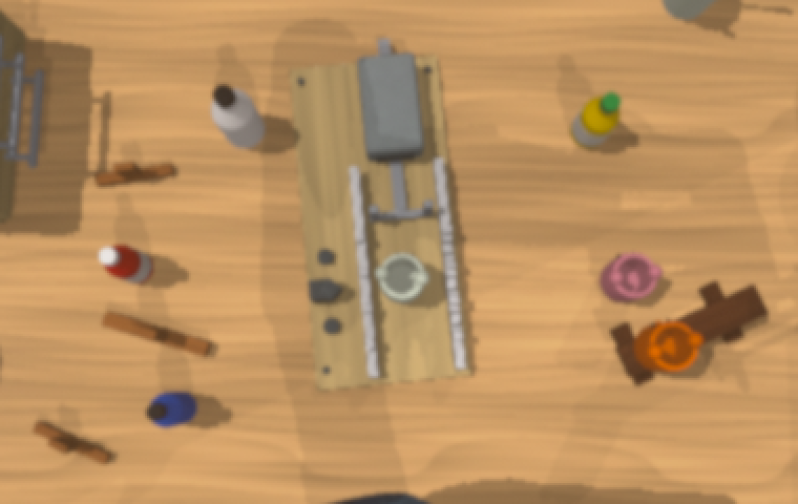

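View pics/s1.png

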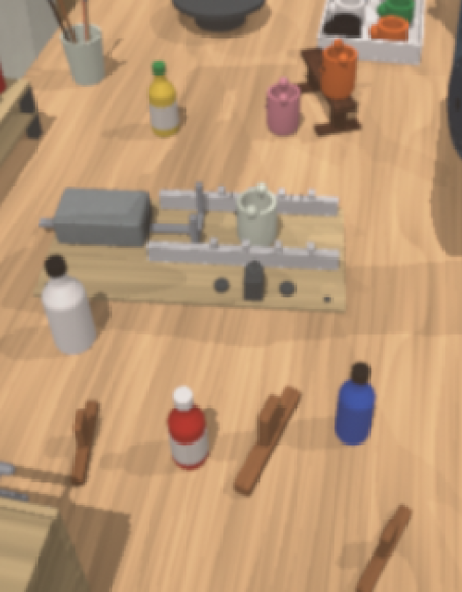

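The top view shows three T-shapes: (153,172), (165,247) and (124,301). The middle one is clearly the longest and stands between the red and blue bottles (a and b), so it is the keeper. The arrow block, at about (245,228), is at the middle notch. The planter is at (281,222), with its ears left and right. The ledge's free end is on the right, at about (440,235). Next I'll fit poses using silhouettes from both views.

```bash
cat >> look.py <<'E'
from scipy.optimize import minimize
from scipy.spatial.transform import Rotation as R
CAM={n:camera_params(n) for n in("side","top")}
def proj(P,n):
    c=CAM[n];V=c["view"];q=np.asarray(P)@V[:3,:3].T+V[:3,3]
    return np.c_[c["fx"]*q[:,0]/-q[:,2]+c["cx"], c["cy"]-c["fy"]*q[:,1]/-q[:,2]]
def box(x0,x1,y0,y1,z0,z1): return np.array([[x,y,z] for x in(x0,x1) for y in(y0,y1) for z in(z0,z1)])/1000
def cyl(r0,r1,z0,z1,cx=0,cy=0):
    a=np.linspace(0,2*np.pi,24,endpoint=False);u=np.c_[np.cos(a),np.sin(a)]
    return np.r_[np.c_[cx+r0*u[:,0],cy+r0*u[:,1],0*a+z0],np.c_[cx+r1*u[:,0],cy+r1*u[:,1],0*a+z1]]/1000
def place(h,p):
    c,s=np.cos(p[3]),np.sin(p[3]);return h@np.array([[c,s,0],[-s,c,0],[0,0,1]])+p[:3]
K=4
def render(hulls,n):
    m=np.zeros((420*K,560*K),np.uint8)
    for h in hulls:
        q=(proj(h,n)+.5)*K
        cv2.fillConvexPoly(m,cv2.convexHull(np.round(q).astype(np.int32)),255)
    return cv2.resize(m,(560,420),interpolation=cv2.INTER_AREA).astype(float)/255
def fit(make,p0,masks,step,ignore={}):
    mk={n:cv2.GaussianBlur(m.astype(float),(0,0),.8) for n,m in masks.items()}
    def f(p):
        e=0
        for n,m in mk.items():
            r=cv2.GaussianBlur(render(make(p),n),(0,0),.8);d=(r-m)**2
            if n in ignore:d=d*~ignore[n]
            e+=d.sum()/m.sum()
        return e
    p=np.array(p0,float)
    for k in range(3):
        s=np.vstack([p]+[p+np.eye(len(p))[i]*step[i]/(k+1) for i in range(len(p))])
        r=minimize(f,p,method="Nelder-Mead",options=dict(initial_simplex=s,xatol=1e-4,fatol=1e-5,maxiter=500));p=r.x
    return p,r.fun
def ground(uv,n,z):
    c=CAM[n];V=c["view"];d=np.array([(uv[0]-c["cx"])/c["fx"],-(uv[1]-c["cy"])/c["fy"],-1.])@V[:3,:3]
    o=-V[:3,:3].T@V[:3,3];return o+d*(z-o[2])/d[2]
def near(label,n,uv):
    L=trace(label,n);return min(L,key=lambda b:np.hypot((b["extent"][0]+b["extent"][2])/2-uv[0],(b["extent"][1]+b["extent"][3])/2-uv[1]))["region"]
KEEP=[box(-10,10,-70,70,0,20),box(-7,7,-18,18,20,77)]
PLANT=[cyl(23,29,0,78)]
E
cat > m1.py <<'E'
from look import *
for n in("side","top"):get_image(n)
km={"top":near("keeper","top",(165,247)),"side":near("keeper","side",(293,338))}
pm={"top":near("planter","top",(281,222)),"side":near("planter","side",(290,218))}
lm={"top":near("ledge","top",(420,250)),"side":near("ledge","side",(327,152))}
nm={"top":near("neighbour","top",(410,255)),"side":near("neighbour","side",(333,138))}
gm={"top":near("gauge","top",(270,190)),"side":near("gauge","side",(255,232))}
for k,d in zip("kplng",(km,pm,lm,nm,gm)):
    print(k,{n:int(m.sum()) for n,m in d.items()})
np.savez("masks.npz",**{k+n:m for k,d in zip("kplng",(km,pm,lm,nm,gm)) for n,m in d.items()})
for n in("side","top"):
    im=get_image(n).copy()
    np.save(n+".npy",im)
    for d,c in zip((km,pm,lm,nm,gm),((0,0,255),(0,255,0),(255,255,0),(0,255,255),(255,0,255))):
        cs,_=cv2.findContours(d[n].astype(np.uint8),0,1);cv2.drawContours(im,cs,-1,c,1)
    cv2.imwrite(f"pics/m_{n}.png",im[:,:,::-1])
p=ground((165,250),"top",0)
def mk(p):return [place(h,(p[0],p[1],p[2],p[3])) for h in KEEP]
print("keeper guess",p,fit(mk,[p[0],p[1],0,-.3],km,[.01,.01,.01,.15]))
p=ground((281,224),"top",.05)
print("planter",fit(lambda p:[place(h,(*p,0)) for h in PLANT],[p[0],p[1],.01],pm,[.01,.01,.01]))
E
python3 m1.py; python3 - <<'E'
import cv2,numpy as np
a=cv2.imread("pics/m_top.png")[100:320,90:470];b=cv2.imread("pics/m_side.png")[110:380,160:400]
a=cv2.resize(a,None,fx=1.3,fy=1.3);b=cv2.resize(b,None,fx=1.25,fy=1.25)
h=max(a.shape[0],b.shape[0]);p=lambda i:cv2.copyMakeBorder(i,0,h-i.shape[0],0,0,0)
o=np.hstack([p(a),p(b)]);print(o.shape);cv2.imwrite("pics/m.png",o)
E
```

```text
k {'top': 356, 'side': 774}
p {'top': 408, 'side': 683}
l {'top': 970, 'side': 576}
n {'top': 599, 'side': 529}
g {'top': 10581, 'side': 8619}
keeper guess [0.44561792 0.33569892 0.        ] (array([ 0.44833911,  0.33434643, -0.00419266, -0.26258105]), np.float64(0.13340903142419672))
planter (array([0.51861214, 0.02257913, 0.01629137]), np.float64(0.09031523422285434))
(338, 794, 3)
```

View pics/m.png

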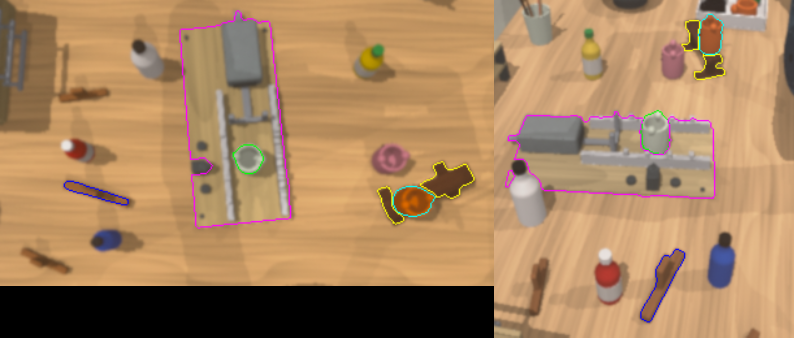

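```bash
cat > m2.py <<'E'
from look import *
M=np.load("masks.npz")
lm={n:M["l"+n]|M["n"+n] for n in("side","top")}
# ledge: x,y,yaw, foot offset, foot half length, foot half thickness, foot top, neighbour x,y ; 
def led(p):
    x,y,t,fo,fl,ft,fz,nx,ny,bt=p
    H=[box(-20,20,-95,95,70-bt*1000,70)]+[box(-fl*1e3,fl*1e3,s*fo*1e3-ft*1e3,s*fo*1e3+ft*1e3,0,fz*1e3) for s in(-1,1)]
    return [place(h,(x,y,0,t)) for h in H]+[place(PLANT[0],(nx,ny,.07,0))]
a=ground((425,248),"top",.07);b=ground((410,258),"top",.11);print("ledge guess",a,b)
best=min((fit(led,[a[0],a[1],t,.06,.05,.012,.05,b[0],b[1],.03],lm,[.01,.01,.15,.02,.02,.005,.02,.01,.01,.01]) for t in(-.45,-.3,.3,.45)),key=lambda r:r[1])
print("ledge",np.round(best[0],4),best[1])
out={}
sat={}
for n in("side","top"):
    im=np.load(n+".npy");hsv=cv2.cvtColor(im,cv2.COLOR_RGB2HSV)
    g=M["g"+n]|M["p"+n];g=cv2.erode(g.astype(np.uint8),np.ones((3,3)))>0
    sat[n]=(hsv[...,1]<75)&g
    print(n,sat[n].sum())
ign={n:~(cv2.dilate((M["g"+n]|M["p"+n]).astype(np.uint8),np.ones((3,3)))>0) for n in sat}
ign["side"][235:295,150:206]=True
def gau(p):
    x,y,t,px,py,mx,my,fk,z=p
    H=[box(-210,60,s*55-6,s*55+6,10,40) for s in(-1,1)]+[box(c-5,c+5,s*55-6,s*55+6,40,53) for s in(-1,1) for c in(-35,-80,-125,-170)]
    H+=[box(70,200,-37.5,37.5,10,60),box(-10-fk*1e3,70,-7,7,10,20)]+[box(-10-fk*1e3,-fk*1e3,s*34-6,s*34+6,10,78) for s in(-1,1)]+[box(-10-fk*1e3,-fk*1e3,-40,40,10,24)]
    H+=[box(mx*1e3-12,mx*1e3+12,my*1e3,my*1e3+32,10,50)]+[cyl(8,8,10,20,mx*1e3+d,my*1e3+16) for d in(-45,45)]
    return [place(h,(x,y,z,t)) for h in H]+[place(PLANT[0],(px,py,.01,0))]
a=ground((281,193),"top",.04);print("gauge guess",a)
best=min((fit(gau,[a[0],a[1],t,.52,.022,-.1,.07,0,0],sat,[.01,.01,.05,.01,.01,.02,.01,.005,.005],ign) for t in(.07,)),key=lambda r:r[1])
print("gauge",np.round(best[0],4),best[1])
for n in sat:
    cs,_=cv2.findContours((render(gau(best[0]),n)>.5).astype(np.uint8),2,1)
    im=cv2.imread(f"pics/{n}0.png");im=cv2.resize(im,None,fx=2,fy=2,interpolation=3)
    for c in cs:cv2.polylines(im,[c*2],True,(0,0,255),1)
    cs,_=cv2.findContours((render(led(np.array(eval('LB')) if 0 else L0),n)>.5).astype(np.uint8),2,1) if 0 else ([],0)
    out[n]=im
a=out["top"][190:560,430:650];b=out["side"][370:560,320:700]
a=cv2.resize(a,None,fx=1.5,fy=1.5);h=a.shape[0];b=cv2.copyMakeBorder(b,0,h-b.shape[0],0,0,0)
o=np.hstack([a,b]);print(o.shape);cv2.imwrite("pics/g.png",o)
E
python3 m2.py
```

```text
ledge guess [ 0.4607568  -0.34963604  0.07      ] [ 0.43336008 -0.29779496  0.11      ]
ledge [ 0.4628 -0.335   0.4469  0.0648  0.038   0.0111  0.0136  0.4398 -0.2814
  0.0164] 0.08924986266980385
side 4442
top 3450
gauge guess [0.60227127 0.02264505 0.04      ]
gauge [ 0.6116  0.0238  0.1175  0.5182  0.024  -0.094   0.0879 -0.0037 -0.0015] 0.13247766919158277
(555, 710, 3)
```

View pics/g.png

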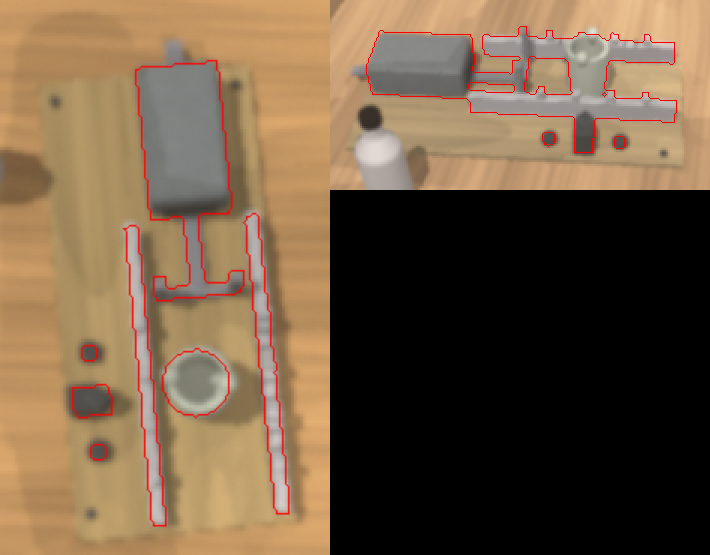

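The overlay matches the rails, teeth, housing, fork and planter to about a pixel. The arrow block is at the middle notch (gauge x ≈ -94 mm). I'm starting towards the planter.

Call:
jog_arm --pt "0 0 0.02 0.2 0.4 0 1" --pt "0 0 0.04 0.45 0.9 0 1" --pt "0 0 0.04 0.5 1 0 1"

```text
time_s: 2.08
ee_pos: [0.2944, -0.4186, 0.2]
orientation: [0.941, 0.339, 0.0, -0.0]
wrist_force: [0.3, -0.3, -0.5]
grip_width: 1.002
grasp_force: 0.0
```

Call:
jog_arm --pt "0 0 0.02 0.25 0.5 0 1" --pt "0 0 0.04 0.5 1 0 1"

```text
time_s: 2.33
ee_pos: [0.3436, -0.3207, 0.2002]
orientation: [0.891, 0.453, 0.0, 0.0]
wrist_force: [0.5, 0.4, -0.7]
grip_width: 1.001
grasp_force: 0.0
```

Call:
jog_arm --pt "0 0 0.02 0.25 0.5 0 1" --pt "0 0 0.04 0.5 1 0 1"

```text
time_s: 2.58
ee_pos: [0.394, -0.2203, 0.2004]
orientation: [0.827, 0.562, 0.0, 0.001]
wrist_force: [1.1, -0.0, -0.4]
grip_width: 1.005
grasp_force: 0.0
```

Call:
jog_arm --pt "0 0 0.02 0.25 0.5 0 1" --pt "0 0 0.04 0.5 1 0 1"

```text
time_s: 2.82
ee_pos: [0.4443, -0.1202, 0.2005]
orientation: [0.75, 0.661, 0.0, 0.001]
wrist_force: [0.6, -0.2, 0.5]
grip_width: 1.0
grasp_force: 0.0
```

Call:
jog_arm --pt "0 0 0.02 0.25 0.5 0 1" --pt "0 0 0.04 0.5 1 0 1" --pt "0 0 0.04 0.5 1 0 1" --pt "0 0 0.04 0.5 1 0 1"

```text
time_s: 3.32
ee_pos: [0.4933, -0.0217, 0.1999]
orientation: [0.663, 0.749, -0.0, 0.0]
wrist_force: [-0.5, -0.8, 0.3]
grip_width: 0.998
grasp_force: 0.0
```

Call:
jog_arm --pt "0 0 0 0.25 0.46 0 1" --pt "0 0 0 0.25 0.46 -0.3 1" --pt "0 0 0 0.25 0.46 -0.6 1" --pt "0 0 0 0.25 0.46 -0.8 1" --pt "0 0 0 0.25 0.46 -0.8 1"

```text
time_s: 3.95
ee_pos: [0.5168, 0.0233, 0.1185]
orientation: [0.664, 0.748, -0.001, -0.001]
wrist_force: [0.4, 0.6, 0.7]
grip_width: 1.0
grasp_force: 0.0
```

Call:
jog_arm --pt "0 0 0 0 0 -0.2 1" --pt "0 0 0 0 0 -0.45 1" --pt "0 0 0 0 0 -0.68 1" --pt "0 0 0 0 0 -0.68 1"

```text
time_s: 4.45
ee_pos: [0.5175, 0.024, 0.0517]
orientation: [0.663, 0.748, -0.001, -0.001]
wrist_force: [-0.1, 0.1, 0.7]
grip_width: 0.997
grasp_force: 0.0
```

Call:
jog_arm --pt "0 0 0 0 0 0 -1" --pt "0 0 0 0 0 0 -1" --pt "0 0 0 0 0 0 -1" --pt "0 0 0 0 0 0 -1" --pt "0 0 0 0 0 0 -1"

```text
time_s: 5.08
ee_pos: [0.5183, 0.025, 0.0521]
orientation: [0.662, 0.749, 0.0, 0.0]
wrist_force: [0.8, -0.1, 0.4]
grip_width: 0.452
grasp_force: 0.0
```

```bash
python3 - <<'E'
from look import *
print(arm.get_obs()["grip_width"],arm.get_obs()["grasp_force"])
a=get_image("top")[120:290,200:340];b=get_image("side")[160:300,160:350]
a=cv2.resize(a,None,fx=2.2,fy=2.2);b=cv2.resize(b,None,fx=2.4,fy=2.4)
h=max(a.shape[0],b.shape[0]);p=lambda i:cv2.copyMakeBorder(i,0,h-i.shape[0],0,0,0)
o=np.hstack([p(a),p(b)]);cv2.imwrite("pics/grasp1.png",o[:,:,::-1])
E
```

```text
0.45162715107048385 0.0
```

View pics/grasp1.png

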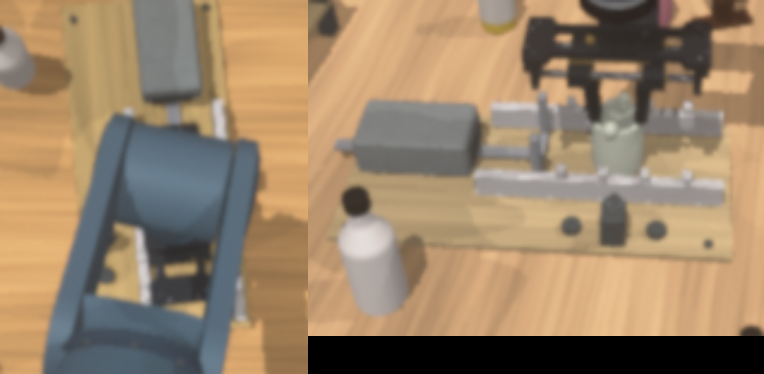

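The planter is between the fingers, which are still closing around it, so I'll keep closing.

Call:
jog_arm --pt "0 0 0 0 0 0 -1" --pt "0 0 0 0 0 0 -1" --pt "0 0 0 0 0 0 -1"

```text
time_s: 5.55
ee_pos: [0.5183, 0.0249, 0.052]
orientation: [0.662, 0.749, 0.0, 0.0]
wrist_force: [0.4, -0.3, -0.2]
grip_width: 0.025
grasp_force: 0.1
```

```bash
python3 - <<'E'
from look import *
b=get_image("side")[150:280,220:350]
b=cv2.resize(b,None,fx=4.5,fy=4.5,interpolation=3)
for P in ([.5183,.025,.052],[.5183,.025,.0707]):
    u=(proj([P],"side")[0]-[220,150])*4.5;cv2.circle(b,tuple(int(i) for i in u),4,(255,0,0),1)
cv2.imwrite("pics/grasp2.png",b[:,:,::-1])
E
```

```text
(no output)
```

View pics/grasp2.png

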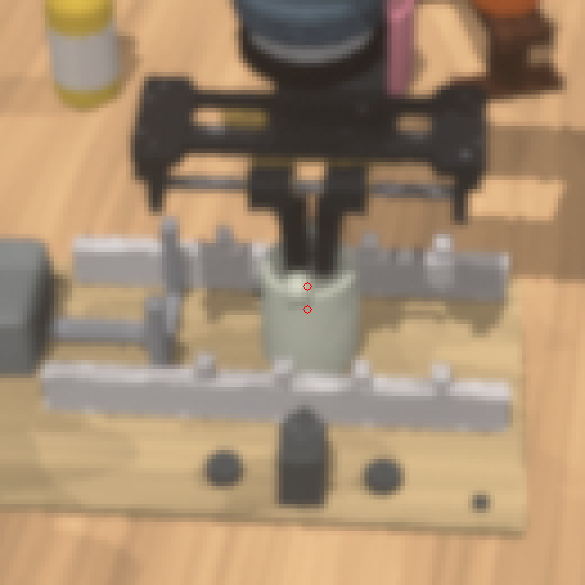

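```bash
python3 - <<'E'
from look import *
for z in(.052,.07,.09,.1):print(z,(proj([[.5183,.025,z]],"side")[0]-[220,150])*4.5)
for y in(.0,-.02,-.035):print("y",y,(proj([[.5183,y,.052]],"side")[0]-[220,150])*4.5)
t=.12
for y in(.0375,-.0375):
  for x in(.0935,-.0935):
    for z in (.1157,.16):
      print(x,y,z,((proj([[.5183+x*np.cos(t)-y*np.sin(t),.025+x*np.sin(t)+y*np.cos(t),z]],"side")[0]-[220,150])*4.5).round())
print("rim",((proj([[.5183,.023+s*.029,.088] for s in(-1,1)],"side")-[220,150])*4.5).round().tolist(),((proj([[.5183+.023*s,.023,.01] for s in(-1,1)],"side")-[220,150])*4.5).round().tolist())
o=arm.get_obs();print(o["joints"],o["ee_pos"])
E
```

```text
0.052 [307.75613025 309.95418522]
0.07 [307.60685175 287.68104319]
0.09 [307.43691038 262.32489188]
0.1 [307.35028033 249.39922939]
y 0.0 [315.47818709 281.20857889]
y -0.02 [321.47610711 258.88112761]
y -0.035 [325.87373501 242.5108155 ]
0.0935 0.0375 0.1157 [134. 267.]
0.0935 0.0375 0.16 [128. 207.]
-0.0935 0.0375 0.1157 [474. 281.]
-0.0935 0.0375 0.16 [479. 220.]
0.0935 -0.0375 0.1157 [151. 180.]
0.0935 -0.0375 0.16 [146. 120.]
-0.0935 -0.0375 0.1157 [474. 192.]
-0.0935 -0.0375 0.16 [478. 131.]
rim [[317.0, 230.0], [299.0, 297.0]] [[346.0, 363.0], [271.0, 353.0]]
[-1.80894733e-01  2.45795710e-01  1.86083671e+00  1.20690021e-07
  1.03473874e+00 -3.03512578e-01] [0.51838599 0.02494434 0.05205579]
```

Call:
jog_arm --pt "0 0 0 0 0 0.3 -1" --pt "0 0 0 0 0 0.7 -1" --pt "0 0 0 0 0 1 -1" --pt "0 0 0 0 0 1 -1"

```text
time_s: 6.1
ee_pos: [0.5202, 0.0247, 0.1546]
orientation: [0.662, 0.749, 0.001, 0.002]
wrist_force: [1.0, -0.5, -0.8]
grip_width: 0.007
grasp_force: 0.0
```

```bash
python3 - <<'E'
from look import *
p=arm.get_obs()["ee_pos"];print(p)
i=get_image("side");np.save("s_lift.npy",i)
b=cv2.resize(i[120:260,220:350],None,fx=4,fy=4,interpolation=3)
u=(proj([p],"side")[0]-[220,120])*4;cv2.circle(b,tuple(int(i) for i in u),4,(255,0,0),1)
cv2.imwrite("pics/lift.png",b[:,:,::-1])
m=near("planter","side",(290,218))
print(fit(lambda q:[place(h,(q[0],q[1],.01,0)) for h in PLANT],[.518,.023],{"side":m},[.01,.01]))
E
```

```text
[0.52021924 0.02467418 0.15455695]Traceback (most recent call last):
  File "<stdin>", line 7, in <module>
  File "look.py", line 40, in near
    L=trace(label,n);return min(L,key=lambda b:np.hypot((b["extent"][0]+b["extent"][2])/2-uv[0],(b["extent"][1]+b["extent"][3])/2-uv[1]))["region"]
                            ~~~^^^^^^^^^^^^^^^^^^^^^^^^^^^^^^^^^^^^^^^^^^^^^^^^^^^^^^^^^^^^^^^^^^^^^^^^^^^^^^^^^^^^^^^^^^^^^^^^^^^^^^^^^^
ValueError: min() iterable argument is empty
```

View pics/lift.png

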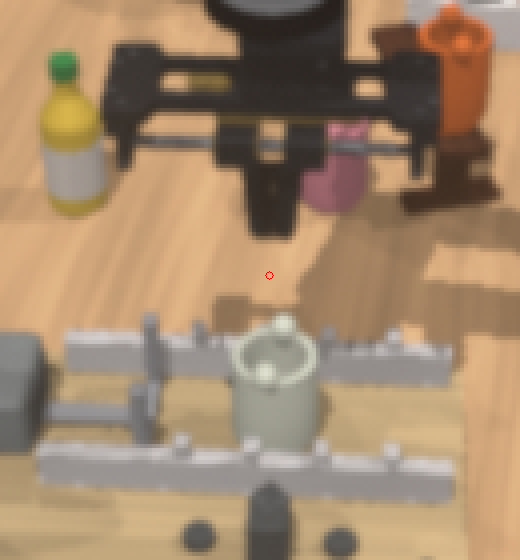

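The shut fingertips show at (271,237) in the crop. The state's TCP projects to (269,275), so the real tips sit well above the reported TCP, by about 35–40 mm. That is why the fingers closed above the rim, and the cup still stands untouched. I'll measure the offset by touching bare table with the shut fingers.

Call:
jog_arm --pt "0 0 0 -0.25 -0.45 0 -1" --pt "0 0 0 -0.5 -0.9 0 -1" --pt "0 0 0 -0.6 -1 0 -1" --pt "0 0 0 -0.6 -1 0 -1"

```text
time_s: 6.7
ee_pos: [0.4574, -0.075, 0.151]
orientation: [0.663, 0.748, -0.0, -0.001]
wrist_force: [0.3, 1.1, -0.3]
grip_width: 0.001
grasp_force: 0.0
```

Call:
jog_arm --pt "0 0 0 0 -0.45 0 -1" --pt "0 0 0 0 -0.5 -0.4 -1" --pt "0 0 0 0 -0.5 -0.8 -1" --pt "0 0 0 0 -0.5 -0.8 -1" --pt "0 0 0 0 -0.5 -0.8 -1"

```text
time_s: 7.32
ee_pos: [0.4593, -0.1245, 0.0729]
orientation: [0.662, 0.75, 0.0, 0.0]
wrist_force: [0.4, -0.0, 0.6]
grip_width: 0.002
grasp_force: 0.0
```

```bash
python3 - <<'E'
from look import *
p=arm.get_obs()["ee_pos"];print(p,arm.get_obs()["orientation"])
i=get_image("side");np.save("s_t.npy",i)
u=proj([p],"side")[0];print(u,proj([p+[0,0,.03]],"side")[0])
x,y=int(u[0]),int(u[1])
g=i[y-60:y+60,x-60:x+60];b=cv2.resize(g,None,fx=4,fy=4,interpolation=3)
cv2.circle(b,(240,240),4,(255,0,0),1)
cv2.imwrite("pics/touch.png",b[:,:,::-1])
for r in range(y-25,y+12,2):print(r,(i[r,x-12:x+13:2].sum(1)//3).tolist())
E
```

```text
[ 0.45928484 -0.12454453  0.07293088] [6.61991293e-01 7.49511416e-01 1.88312518e-04 3.60304615e-04]
[318.43528729 180.15498354] [318.92104125 171.75952563]
155 [126, 112, 63, 60, 52, 48, 73, 103, 74, 51, 48, 48, 47]
157 [124, 118, 103, 129, 88, 45, 46, 61, 47, 46, 52, 62, 50]
159 [123, 116, 108, 139, 103, 46, 45, 62, 43, 45, 64, 80, 50]
161 [122, 114, 106, 115, 92, 46, 50, 83, 45, 47, 74, 78, 49]
163 [119, 113, 104, 109, 83, 46, 44, 45, 46, 48, 87, 76, 49]
165 [117, 111, 103, 112, 88, 46, 44, 44, 47, 52, 90, 69, 49]
167 [115, 108, 101, 115, 98, 48, 45, 46, 47, 50, 55, 52, 50]
169 [113, 106, 110, 152, 120, 51, 48, 49, 48, 49, 51, 51, 51]
171 [108, 108, 141, 165, 149, 83, 65, 62, 49, 51, 53, 55, 59]
173 [122, 147, 167, 166, 164, 154, 111, 94, 73, 77, 89, 104, 111]
175 [133, 161, 162, 152, 146, 138, 107, 103, 106, 111, 116, 122, 121]
177 [126, 131, 132, 125, 118, 118, 117, 117, 120, 123, 125, 123, 118]
179 [149, 180, 178, 169, 163, 129, 118, 119, 122, 123, 126, 122, 118]
181 [153, 186, 188, 182, 181, 136, 117, 119, 121, 123, 127, 122, 119]
183 [138, 146, 159, 144, 166, 136, 118, 120, 122, 124, 128, 121, 119]
185 [142, 144, 137, 140, 153, 132, 123, 126, 124, 126, 129, 122, 119]
187 [157, 160, 157, 159, 159, 129, 123, 126, 128, 133, 133, 122, 120]
189 [186, 187, 184, 186, 182, 139, 127, 127, 129, 135, 134, 131, 131]
191 [186, 187, 183, 186, 183, 170, 162, 150, 154, 160, 160, 172, 176]
```

Call:
jog_arm --pt "0 0 0 0 0 -0.4 -1" --pt "0 0 0 0 0 -0.7 -1" --pt "0 0 0 0 0 -0.9 -1" --pt "0 0 0 0 0 -0.9 -1"

```text
time_s: 7.88
ee_pos: [0.4585, -0.1248, -0.0177]
orientation: [0.662, 0.749, 0.0, -0.0]
wrist_force: [0.2, 0.2, 0.8]
grip_width: -0.002
grasp_force: 0.0
```

Call:
jog_arm --pt "0 0 0 0 0 -0.05 -1" --pt "0 0 0 0 0 -0.05 -1"

```text
time_s: 8.12
ee_pos: [0.4591, -0.1254, -0.022]
orientation: [0.662, 0.749, 0.0, 0.001]
wrist_force: [0.0, -0.7, 0.2]
grip_width: 0.004
grasp_force: 0.0
```

Call:
jog_arm --pt "0 0 0 0 0 -0.04 -1" --pt "0 0 0 0 0 -0.06 -1"

```text
time_s: 8.38
ee_pos: [0.4584, -0.1251, -0.0289]
orientation: [0.662, 0.749, 0.0, 0.0]
wrist_force: [-0.3, 0.1, -0.1]
grip_width: 0.004
grasp_force: 0.0
```

Call:
jog_arm --pt "0 0 0 0 0 -0.03 -1" --pt "0 0 0 0 0 -0.03 -1"

```text
time_s: 8.62
ee_pos: [0.458, -0.1249, -0.0323]
orientation: [0.662, 0.749, -0.0, -0.0]
wrist_force: [0.2, -0.1, -0.5]
grip_width: 0.007
grasp_force: 0.0
```

Call:
jog_arm --pt "0 0 0 0 0 -0.03 -1" --pt "0 0 0 0 0 -0.03 -1"

```text
time_s: 8.88
ee_pos: [0.4581, -0.1249, -0.0352]
orientation: [0.662, 0.749, -0.0, -0.0]
wrist_force: [0.5, 0.9, 0.6]
grip_width: 0.004
grasp_force: 0.0
```

Call:
jog_arm --pt "0 0 0 0 0 -0.02 -1" --pt "0 0 0 0 0 -0.02 -1"

```text
time_s: 9.12
ee_pos: [0.4582, -0.1249, -0.0371]
orientation: [0.662, 0.749, -0.0, -0.0]
wrist_force: [0.9, 0.1, -0.5]
grip_width: 0.002
grasp_force: 0.0
```

Call:
jog_arm --pt "0 0 0 0 0 -0.02 -1" --pt "0 0 0 0 0 -0.02 -1"

```text
time_s: 9.38
ee_pos: [0.4585, -0.1251, -0.0383]
orientation: [0.662, 0.749, -0.0, 0.0]
wrist_force: [-3.2, 0.7, 8.9]
grip_width: 0.003
grasp_force: 4.8
```

Call:
jog_arm --pt "0 0 0 0 0 -0.02 -1" --pt "0 0 0 0 0 -0.02 -1"

```text
time_s: 9.62
ee_pos: [0.4584, -0.1252, -0.0384]
orientation: [0.662, 0.749, -0.0, -0.0]
wrist_force: [-12.2, 5.3, 36.4]
grip_width: 0.004
grasp_force: 18.0
```

```bash
python3 - <<'E'
from look import *
p=arm.get_obs()["ee_pos"];print(p,arm.get_obs()["wrist_force"])
i=get_image("side");np.save("s_t2.npy",i)
u=proj([p*[1,1,0]],"side")[0];print(u)
x,y=int(u[0]),int(u[1])
for r in range(y-20,y+12,2):print(r,(i[r,x-16:x+17:2].sum(1)//3).tolist())
E
```

```text
[ 0.45842097 -0.12515323 -0.03840171] [-12.16042162   5.32929725  36.43291259]
[317.63957455 199.28521035]
179 [170, 171, 176, 164, 84, 70, 71, 70, 79, 86, 80, 60, 59, 58, 63, 71, 73]
181 [169, 171, 183, 171, 80, 59, 60, 63, 101, 117, 106, 60, 58, 54, 62, 102, 114]
183 [119, 112, 115, 114, 72, 58, 59, 60, 91, 107, 103, 70, 60, 61, 63, 99, 101]
185 [104, 109, 108, 101, 62, 53, 53, 55, 72, 90, 80, 59, 54, 55, 58, 90, 93]
187 [135, 138, 140, 124, 67, 57, 52, 52, 52, 57, 56, 52, 51, 52, 58, 108, 115]
189 [151, 180, 185, 177, 151, 124, 66, 49, 47, 49, 49, 51, 74, 90, 85, 120, 123]
191 [150, 184, 188, 188, 187, 147, 79, 48, 47, 49, 47, 55, 113, 132, 127, 130, 125]
193 [131, 142, 141, 145, 149, 137, 86, 48, 46, 49, 50, 60, 126, 131, 130, 131, 127]
195 [125, 132, 133, 129, 135, 123, 86, 48, 47, 49, 50, 66, 116, 118, 118, 128, 129]
197 [140, 145, 140, 147, 131, 118, 86, 49, 48, 49, 51, 78, 116, 115, 115, 131, 151]
199 [172, 174, 173, 175, 162, 129, 95, 53, 50, 51, 52, 87, 118, 113, 117, 133, 162]
201 [182, 185, 176, 174, 169, 166, 145, 93, 101, 92, 79, 134, 152, 136, 147, 162, 179]
203 [208, 203, 174, 170, 170, 169, 158, 153, 195, 191, 162, 168, 166, 164, 163, 178, 176]
205 [169, 165, 177, 155, 182, 171, 142, 161, 175, 176, 177, 182, 181, 174, 170, 178, 175]
207 [165, 165, 186, 161, 197, 185, 160, 182, 165, 162, 190, 197, 203, 205, 202, 204, 178]
209 [153, 152, 153, 153, 159, 155, 152, 158, 155, 150, 152, 153, 168, 172, 173, 176, 169]
```

Contact comes at a reported z of -0.038, and the sideways position agrees with the picture. The true tip height is therefore the reported z plus 38 mm. Returning to the planter with that correction.

Call:
jog_arm --pt "0 0 0 0 0 0.5 -1" --pt "0 0 0 0 0 1 -1" --pt "0 0 0 0 0 1 -1"

```text
time_s: 10.05
ee_pos: [0.4615, -0.1267, 0.063]
orientation: [0.662, 0.749, 0.001, 0.004]
wrist_force: [-0.1, -0.2, 0.1]
grip_width: 0.004
grasp_force: 0.0
```

Call:
jog_arm --pt "0 0 0 0.1 0.2 0.4 1" --pt "0 0 0 0.3 0.6 0.4 1" --pt "0 0 0 0.4 1 0.4 1" --pt "0 0 0 0.4 1 0.4 1"

```text
time_s: 10.55
ee_pos: [0.4977, -0.0227, 0.0978]
orientation: [0.661, 0.75, -0.0, -0.001]
wrist_force: [0.1, -0.1, 0.5]
grip_width: 0.435
grasp_force: 0.0
```

Call:
jog_arm --pt "0 0 0 0.2 0.48 0 1" --pt "0 0 0 0.2 0.48 0 1" --pt "0 0 0 0.2 0.48 0 1" --pt "0 0 0 0.2 0.48 0 1"

```text
time_s: 11.05
ee_pos: [0.5177, 0.0218, 0.0986]
orientation: [0.663, 0.749, -0.0, -0.0]
wrist_force: [0.0, 0.2, 0.2]
grip_width: 0.888
grasp_force: 0.0
```

Call:
jog_arm --pt "0 0 0 0 0 0 1" --pt "0 0 0 0 0.01 -0.3 1" --pt "0 0 0 0 0.01 -0.6 1" --pt "0 0 0 0 0.01 -0.85 1" --pt "0 0 0 0 0.01 -0.85 1"

```text
time_s: 11.68
ee_pos: [0.5163, 0.0238, 0.0123]
orientation: [0.663, 0.749, -0.001, -0.002]
wrist_force: [-0.7, -0.3, 0.3]
grip_width: 0.997
grasp_force: 0.0
```

Call:
jog_arm --pt "0 0 0 0 0 0 -1" --pt "0 0 0 0 0 0 -1" --pt "0 0 0 0 0 0 -1" --pt "0 0 0 0 0 0 -1" --pt "0 0 0 0 0 0 -1"

```text
time_s: 12.3
ee_pos: [0.5192, 0.0239, 0.015]
orientation: [0.662, 0.749, 0.0, 0.001]
wrist_force: [-0.5, 0.3, 5.8]
grip_width: 0.647
grasp_force: 30.0
```

Call:
jog_arm --pt "0 0 0 0 0 0.2 -1" --pt "0 0 0 0 0 0.5 -1" --pt "0 0 0 0 0 0.9 -1" --pt "0 0 0 0 0 1 -1"

```text
time_s: 12.8
ee_pos: [0.5198, 0.0238, 0.1162]
orientation: [0.662, 0.749, 0.001, 0.002]
wrist_force: [0.2, -0.5, -1.5]
grip_width: 0.651
grasp_force: 30.0
```

Call:
jog_arm --pt "0 0 0 0 -0.1 0.3 -1" --pt "0 0 0 0 -0.4 0.6 -1" --pt "0 0 0.01 0 -0.7 0.65 -1" --pt "0 0 0.01 0 -1 0.65 -1"

```text
time_s: 13.3
ee_pos: [0.5179, -0.0767, 0.1783]
orientation: [0.638, 0.77, -0.0, -0.0]
wrist_force: [0.6, -0.9, -1.4]
grip_width: 0.645
grasp_force: 30.0
```

Call:
jog_arm --pt "0 0 0.005 0 -0.3 0 -1" --pt "0 0 0.01 0 -0.65 0 -1" --pt "0 0 0.015 0 -1 0 -1"

```text
time_s: 13.68
ee_pos: [0.5174, -0.1766, 0.1772]
orientation: [0.601, 0.799, -0.0, -0.001]
wrist_force: [1.3, -0.5, -1.6]
grip_width: 0.647
grasp_force: 30.0
```

Call:
jog_arm --pt "0 0 0.005 0 -0.3 0 -1" --pt "0 0 0.01 0 -0.65 0 -1" --pt "0 0 0.015 -0.1 -0.9 0 -1" --pt "0 0 0.015 -0.1 -1 0 -1"

```text
time_s: 14.18
ee_pos: [0.5071, -0.2767, 0.1772]
orientation: [0.564, 0.826, 0.0, -0.001]
wrist_force: [-0.1, -0.5, -1.2]
grip_width: 0.65
grasp_force: 30.0
```

Call:
jog_arm --pt "0 0 0.006 -0.1 -0.4 0 -1" --pt "0 0 0.012 -0.2 -0.8 0 -1" --pt "0 0 0.012 -0.24 -1 0 -1" --pt "0 0 0.012 -0.24 -1 0 -1" --pt "0 0 0.012 -0.24 -1 0 -1"

```text
time_s: 14.8
ee_pos: [0.4847, -0.3745, 0.1786]
orientation: [0.532, 0.847, 0.0, -0.0]
wrist_force: [0.4, 1.0, -0.9]
grip_width: 0.65
grasp_force: 30.0
```

```bash
python3 - <<'E'
from look import *
o=arm.get_obs();p=o["ee_pos"];print(p)
get_image("side");L=trace("planter","side")
print([(np.round(b["extent"]).tolist(),round(b["confidence"],2)) for b in L])
m=L[0]["region"]
zb=p[2]-.004
for z in(zb,): print(fit(lambda q:[place(h,(q[0],q[1],z,0)) for h in PLANT],[p[0],p[1]],{"side":m},[.01,.01]))
E
```

```text
[ 0.48465676 -0.37449742  0.17859315]
[([312.0, 75.0, 333.0, 111.0], 0.75)]
(array([ 0.48164887, -0.37084578]), np.float64(0.03833427610809722))
```

Call:
jog_arm --pt "0 0 0 0 -0.04 -0.2 -1" --pt "0 0 0 0 -0.04 -0.5 -1" --pt "0 0 0 0 -0.04 -0.8 -1" --pt "0 0 0 0 -0.04 -1 -1" --pt "0 0 0 0 -0.04 -1 -1"

```text
time_s: 15.52
ee_pos: [0.4835, -0.379, 0.0771]
orientation: [0.532, 0.847, 0.0, -0.001]
wrist_force: [0.6, 1.1, -1.2]
grip_width: 0.649
grasp_force: 30.0
```

Call:
jog_arm --pt "0 0 0 0 0 -0.02 -1" --pt "0 0 0 0 0 -0.02 -1"

```text
time_s: 15.78
ee_pos: [0.4847, -0.3804, 0.0779]
orientation: [0.532, 0.847, -0.0, 0.001]
wrist_force: [0.5, -0.5, -0.8]
grip_width: 0.65
grasp_force: 30.0
```

Call:
jog_arm --pt "0 0 0 0 0 -0.02 -1" --pt "0 0 0 0 0 -0.02 -1"

```text
time_s: 16.02
ee_pos: [0.4843, -0.3801, 0.0752]
orientation: [0.532, 0.847, -0.0, 0.0]
wrist_force: [-0.2, 1.5, -2.0]
grip_width: 0.647
grasp_force: 30.0
```

Call:
jog_arm --pt "0 0 0 0 0 -0.015 -1" --pt "0 0 0 0 0 -0.015 -1"

```text
time_s: 16.27
ee_pos: [0.4846, -0.3805, 0.0743]
orientation: [0.532, 0.847, -0.0, 0.001]
wrist_force: [0.1, 0.0, 3.6]
grip_width: 0.648
grasp_force: 30.0
```

Call:
jog_arm --pt "0 0 0 0 0 -0.015 -1" --pt "0 0 0 0 0 -0.015 -1"

```text
time_s: 16.52
ee_pos: [0.4848, -0.3806, 0.0742]
orientation: [0.532, 0.847, -0.0, 0.001]
wrist_force: [-3.6, 4.1, 12.8]
grip_width: 0.653
grasp_force: 30.0
```

Call:
jog_arm --pt "0 0 0 0 0 0.01 0.5" --pt "0 0 0 0 0 0.01 0.9" --pt "0 0 0 0 0 0.01 0.9" --pt "0 0 0 0 0 0.01 0.9" --pt "0 0 0 0 0 0.01 0.9"

```text
time_s: 17.15
ee_pos: [0.4842, -0.38, 0.0728]
orientation: [0.532, 0.847, 0.0, -0.0]
wrist_force: [-0.1, -0.3, -0.5]
grip_width: 0.952
grasp_force: 0.0
```

Call:
jog_arm --pt "0 0 0 0 0 0.2 0.9" --pt "0 0 0 0 0 0.6 0.9" --pt "0 0 0 0 0 1 0.9" --pt "0 0 0 0 0 1 0.9"

```text
time_s: 17.65
ee_pos: [0.4864, -0.3823, 0.179]
orientation: [0.532, 0.847, -0.001, 0.004]
wrist_force: [-0.2, -0.5, 0.5]
grip_width: 0.951
grasp_force: 0.0
```

```bash
python3 - <<'E'
from look import *
o=arm.get_obs();print(o["ee_pos"],o["grip_width"])
i=get_image("side")
for l,z in(("planter",.07),("neighbour",.07),("pink_planter",0)):
    L=trace(l,"side");print(l,[(np.round(b["extent"]).tolist(),round(b["confidence"],2)) for b in L])
    if L:print(fit(lambda q:[place(h,(q[0],q[1],z,0)) for h in PLANT],[.48,-.35],{"side":L[0]["region"]},[.02,.02]))
cv2.imwrite("pics/placed.png",cv2.resize(i[80:200,260:400],None,fx=4,fy=4,interpolation=3)[:,:,::-1])
E
```

```text
[ 0.4864001  -0.38233305  0.17900626] 0.9510392396319723
planter [([314.0, 104.0, 333.0, 139.0], 0.56)]
(array([ 0.48782608, -0.38475868]), np.float64(0.08275828616212211))
neighbour [([326.0, 122.0, 343.0, 154.0], 0.9)]
(array([ 0.43821822, -0.28718283]), np.float64(0.03605866264205143))
pink_planter [([292.0, 142.0, 312.0, 172.0], 0.58)]
(array([ 0.5268648 , -0.26527422]), np.float64(0.02457927805879135))
```

View pics/placed.png

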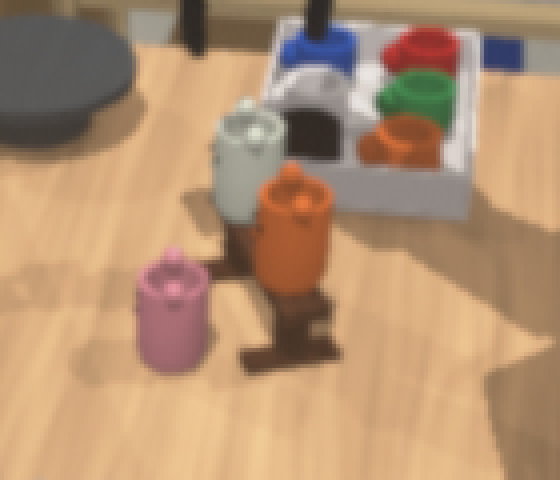

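The white planter stands upright on the ledge's free half (crop 250,165). The orange planter (292,235) and the pink one (172,310) have not moved. Next is the keeper.

Call:
jog_arm --pt "0 0 0.005 0 0.3 0 0.8" --pt "0 0 0.012 0 0.65 0 0.8" --pt "0 0 0.02 0 1 0 0.8"

```text
time_s: 18.23
ee_pos: [0.4833, -0.2784, 0.1714]
orientation: [0.477, 0.879, 0.0, -0.001]
wrist_force: [-0.3, -0.7, -0.1]
grip_width: 0.896
grasp_force: 0.0
```

Call:
jog_arm --pt "0 0 0.01 0 0.5 0 0.8" --pt "0 0 0.02 0 1 0 0.8"

```text
time_s: 18.48
ee_pos: [0.4833, -0.1782, 0.1716]
orientation: [0.421, 0.907, 0.0, -0.001]
wrist_force: [-0.2, -0.0, 0.5]
grip_width: 0.897
grasp_force: 0.0
```

Call:
jog_arm --pt "0 0 0.01 0 0.5 0 0.8" --pt "0 0 0.02 0 1 0 0.8"

```text
time_s: 18.73
ee_pos: [0.4832, -0.0781, 0.1717]
orientation: [0.363, 0.932, 0.0, -0.001]
wrist_force: [1.2, 0.2, -0.6]
grip_width: 0.9
grasp_force: 0.0
```

Call:
jog_arm --pt "0 0 0.01 -0.05 0.5 0 0.8" --pt "0 0 0.02 -0.1 1 0 0.8"

```text
time_s: 18.98
ee_pos: [0.473, 0.0217, 0.1718]
orientation: [0.304, 0.953, -0.0, -0.001]
wrist_force: [1.1, -0.4, 0.9]
grip_width: 0.9
grasp_force: 0.0
```

Call:
jog_arm --pt "0 0 0.01 -0.05 0.5 0 0.8" --pt "0 0 0.02 -0.1 1 0 0.8"

```text
time_s: 19.23
ee_pos: [0.463, 0.1215, 0.1719]
orientation: [0.243, 0.97, -0.0, -0.001]
wrist_force: [1.2, 0.5, -0.4]
grip_width: 0.9
grasp_force: 0.0
```

Call:
jog_arm --pt "0 0 0.01 -0.05 0.5 0 0.8" --pt "0 0 0.02 -0.1 1 0 0.8" --pt "0 0 0.02 -0.1 1 0 0.8" --pt "0 0 0.02 -0.1 1 0 0.8"

```text
time_s: 19.73
ee_pos: [0.4536, 0.2195, 0.172]
orientation: [0.183, 0.983, -0.001, -0.001]
wrist_force: [-0.1, -0.6, 0.4]
grip_width: 0.899
grasp_force: 0.0
```

```bash
python3 - <<'E'
from look import *
get_image("side")
k=np.array([.4483,.3343]);t=-.2626
for b in boxes_of("bottle_a","side"):
    e=b["extent"];g=ground(((e[0]+e[2])/2,e[3]-4),"side",0)[:2];d=g-k
    print(np.round(e),g.round(3),"keeper frame",np.round([d[0]*np.cos(t)+d[1]*np.sin(t),-d[0]*np.sin(t)+d[1]*np.cos(t)],3))
m=near("keeper","side",(293,338))
print(fit(lambda p:[place(h,(p[0],p[1],0,p[2])) for h in KEEP],[.448,.334,-.26],{"side":m},[.01,.01,.1]))
print(fit(lambda p:[place(h,(p[0],p[1],0,p[2])) for h in KEEP],[.448,.334,-.26],{"side":m,"top":np.load("masks.npz")["ktop"]},[.01,.01,.1]))
E
```

```text
[332. 295. 356. 342.] [0.343 0.312] keeper frame [-0.096 -0.049]
[175. 239. 201. 289.] [0.725 0.243] keeper frame [ 0.291 -0.016]
[240. 309. 262. 352.] [0.534 0.372] keeper frame [0.073 0.059]
[230. 138. 249. 176.] [ 0.723 -0.211] keeper frame [ 0.407 -0.455]
[277. 308. 313. 371.] [0.435 0.396] keeper frame [-0.029  0.056]
(array([ 0.44606104,  0.33592921, -0.26472195]), np.float64(0.01729407556216784))
(array([ 0.44859979,  0.33625277, -0.25813267]), np.float64(0.15476286349402643))
```

Call:
jog_arm --pt "0 0 0.01 -0.03 0.45 0 0.8" --pt "0 0 0.017 -0.06 0.9 0 0.8" --pt "0 0 0.017 -0.06 1 0 0.8" --pt "0 0 0.017 -0.06 1 0 0.8"

```text
time_s: 20.38
ee_pos: [0.4484, 0.3193, 0.1727]
orientation: [0.13, 0.991, -0.0, -0.0]
wrist_force: [-0.9, -0.2, -1.2]
grip_width: 0.902
grasp_force: 0.0
```

Call:
jog_arm --pt "0 0 0 0 0.16 -0.1 0.8" --pt "0 0 0 0 0.16 -0.5 0.8" --pt "0 0 0 0 0.16 -0.75 0.8" --pt "0 0 0 0 0.16 -0.75 0.8" --pt "0 0 0 0 0.16 -0.75 0.8"

```text
time_s: 21.0
ee_pos: [0.449, 0.336, 0.0988]
orientation: [0.13, 0.991, 0.0, 0.0]
wrist_force: [-0.6, 0.9, 0.4]
grip_width: 0.899
grasp_force: 0.0
```

Call:
jog_arm --pt "0 0 0 -0.015 0 -0.2 0.8" --pt "0 0 0 -0.015 0 -0.5 0.8" --pt "0 0 0 -0.015 0 -0.8 0.8" --pt "0 0 0 -0.015 0 -1 0.8" --pt "0 0 0 -0.015 0 -1 0.8"

```text
time_s: 21.62
ee_pos: [0.4466, 0.3358, -0.0021]
orientation: [0.13, 0.992, -0.0, -0.0]
wrist_force: [-0.0, -0.2, 0.9]
grip_width: 0.896
grasp_force: 0.0
```

Call:
jog_arm --pt "0 0 0 0 0 -0.06 0.8" --pt "0 0 0 0 0 -0.12 0.8" --pt "0 0 0 0 0 -0.12 0.8"

```text
time_s: 22.0
ee_pos: [0.4468, 0.336, -0.0139]
orientation: [0.13, 0.992, -0.0, 0.0]
wrist_force: [0.4, 0.6, -0.4]
grip_width: 0.899
grasp_force: 0.0
```

Call:
jog_arm --pt "0 0 0 0 0 0 -1" --pt "0 0 0 0 0 0 -1" --pt "0 0 0 0 0 0 -1" --pt "0 0 0 0 0 0 -1" --pt "0 0 0 0 0 0 -1"

```text
time_s: 22.62
ee_pos: [0.4467, 0.3359, -0.014]
orientation: [0.13, 0.992, -0.0, -0.0]
wrist_force: [-0.4, -0.2, 0.6]
grip_width: 0.406
grasp_force: 30.0
```

Call:
jog_arm --pt "0 0 0 0 0 0 -1" --pt "0 0 0 0 0 0 -1"

```text
time_s: 22.88
ee_pos: [0.4467, 0.3359, -0.014]
orientation: [0.13, 0.992, -0.0, -0.0]
wrist_force: [-0.6, -1.5, 1.1]
grip_width: 0.403
grasp_force: 30.0
```

Call:
jog_arm --pt "0 0 0 0 0 0.2 -1" --pt "0 0 0 0 0 0.5 -1" --pt "0 0 0 0 0 0.8 -1" --pt "0 0 0 0 0 1 -1" --pt "0 0 0 0 0 1 -1"

```text
time_s: 23.5
ee_pos: [0.4478, 0.3366, 0.0873]
orientation: [0.13, 0.992, 0.001, 0.001]
wrist_force: [0.1, -0.6, -2.9]
grip_width: 0.407
grasp_force: 30.0
```

Call:
jog_arm --pt "0 0 0 0 -0.1 0.3 -1" --pt "0 0 0.005 0 -0.4 0.5 -1" --pt "0 0 0.015 0.1 -0.8 0.5 -1" --pt "0 0 0.015 0.1 -1 0.5 -1"

```text
time_s: 24.0
ee_pos: [0.4565, 0.2343, 0.1347]
orientation: [0.083, 0.997, -0.0, -0.001]
wrist_force: [0.5, 0.5, -2.5]
grip_width: 0.402
grasp_force: 30.0
```

Call:
jog_arm --pt "0 0 0.01 0.3 -0.4 0 -1" --pt "0 0 0.02 0.6 -0.8 0 -1" --pt "0 0 0.03 0.8 -1 0 -1"

```text
time_s: 24.38
ee_pos: [0.537, 0.1339, 0.1343]
orientation: [-0.011, 1.0, -0.0, -0.001]
wrist_force: [0.0, 1.5, -1.2]
grip_width: 0.403
grasp_force: 30.0
```

Call:
jog_arm --pt "0 0 0.01 0.4 -0.4 0 -1" --pt "0 0 0.015 0.7 -0.7 0 -1" --pt "0 0 0.015 0.9 -0.9 0 -1" --pt "0 0 0.015 1 -1 0 -1" --pt "0 0 0.015 1 -1 0 -1"

```text
time_s: 25.0
ee_pos: [0.6363, 0.0358, 0.1347]
orientation: [-0.058, 0.998, 0.0, -0.001]
wrist_force: [0.0, 0.2, -1.8]
grip_width: 0.404
grasp_force: 30.0
```

Call:
jog_arm --pt "0 0 0 0.1 -0.08 0 -1" --pt "0 0 0 0.1 -0.08 -0.3 -1" --pt "0 0 0 0.1 -0.08 -0.5 -1" --pt "0 0 0 0.1 -0.08 -0.5 -1" --pt "0 0 0 0.1 -0.08 -0.5 -1"

```text
time_s: 25.62
ee_pos: [0.6472, 0.0282, 0.0867]
orientation: [-0.058, 0.998, -0.0, 0.0]
wrist_force: [-1.1, 0.2, -1.1]
grip_width: 0.408
grasp_force: 30.0
```

```bash
python3 - <<'E'
from look import *
o=arm.get_obs();p=o["ee_pos"];print(p)
i=get_image("side");L=trace("keeper","side")
g=np.array([.6116,.0238]);t=.1175
def G(w):d=np.array(w)-g;return [d[0]*np.cos(t)+d[1]*np.sin(t),-d[0]*np.sin(t)+d[1]*np.cos(t)]
print("tcp in gauge",np.round(G(p[:2]),4))
for b in L:
    e=b["extent"];print(np.round(e),round(b["confidence"],2))
    if b is L[0] or abs(e[0]-230)<60 and e[3]<260:
        m=b["region"];q,f=fit(lambda q:[place(KEEP[0],(q[0],q[1],p[2]+.014,q[2]))],[p[0],p[1],t],{"side":m},[.01,.01,.05]);print(q,f,np.round(G(q[:2]),4))
b=cv2.resize(i[150:270,160:340],None,fx=4,fy=4,interpolation=3)
cv2.imwrite("pics/gap.png",b[:,:,::-1])
E
```

```text
[0.64719447 0.02817369 0.08672503]
tcp in gauge [0.0359 0.0002]
[343. 373. 374. 417.] 0.67
[ 1.78540434 -2.0342543   0.38303498] 0.8956675062169788 [ 0.9244 -2.1815]
[230. 198. 244. 222.] 0.6
[0.64656734 0.03479002 0.13743312] 0.8764998890110326 [0.036  0.0068]
```

View pics/gap.png

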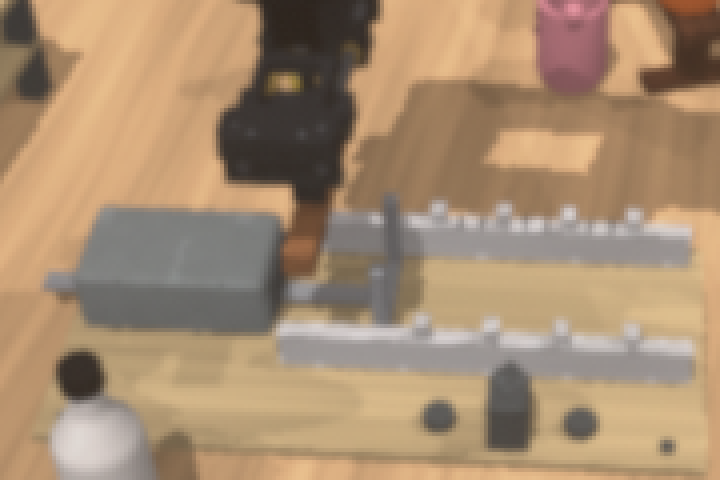

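```bash
cat >> look.py <<'E'
GO=np.array([.6116,.0238]);GT=.1175
def G2W(x,y):return GO+[x*np.cos(GT)-y*np.sin(GT),x*np.sin(GT)+y*np.cos(GT)]
def W2G(w):
    d=np.array(w)-GO;return np.array([d[0]*np.cos(GT)+d[1]*np.sin(GT),-d[0]*np.sin(GT)+d[1]*np.cos(GT)])
E
python3 - <<'E'
from look import *
p=arm.get_obs()["ee_pos"];print(p)
for n,h in zip(("bar","grip"),KEEP):
    q=proj(place(h,(p[0],p[1],p[2]+.014,GT)),"side");print(n,q.min(0).round(1),q.max(0).round(1))
i=get_image("side")
h=cv2.cvtColor(i,cv2.COLOR_RGB2HSV)
for r in range(195,226,2):print(r,[f"{a[0]},{a[1]},{a[2]}" for a in i[r,224:250:2]])
E
```

```text
[0.64766846 0.02801195 0.08735382]
bar [230.  176.9] [246.8 218.7]
grip [232.5 172. ] [242.3 198.7]
195 ['122,99,77', '110,91,71', '106,87,69', '103,85,68', '77,66,55', '54,49,44', '54,49,45', '54,48,44', '54,48,44', '59,51,46', '81,67,56', '167,134,99', '152,121,90']
197 ['209,166,123', '215,171,127', '214,170,126', '217,172,127', '169,134,101', '55,49,43', '53,47,42', '52,46,41', '57,48,42', '94,70,52', '168,133,99', '180,143,106', '138,110,83']
199 ['218,173,128', '222,179,133', '224,180,133', '227,183,136', '196,156,115', '70,57,47', '58,49,42', '56,48,42', '61,50,43', '114,87,63', '194,154,114', '158,126,94', '139,110,83']
201 ['217,173,129', '219,175,130', '223,179,132', '226,183,135', '202,159,118', '107,79,57', '91,65,47', '91,65,47', '95,68,49', '137,105,79', '198,158,120', '169,136,104', '145,117,89']
203 ['152,136,121', '153,136,119', '170,145,121', '207,166,126', '183,143,106', '105,75,53', '101,71,51', '102,71,50', '104,75,56', '136,119,108', '158,145,137', '160,147,139', '146,134,126']
205 ['127,128,127', '126,127,126', '120,120,117', '159,133,109', '160,123,90', '109,7
[... 1260 characters left out ...]
', '72,63,57', '112,95,77', '137,116,94', '154,130,103', '163,138,107', '174,151,115', '136,118,91', '122,107,82', '121,105,82', '125,108,84']
221 ['118,119,117', '88,87,84', '68,65,62', '73,69,67', '120,116,115', '151,147,146', '156,151,148', '150,144,139', '125,117,110', '112,106,101', '113,106,99', '113,105,99', '115,107,99']
223 ['102,101,99', '88,86,83', '70,66,64', '82,79,77', '121,119,119', '149,148,149', '148,146,148', '120,117,118', '107,104,104', '107,103,104', '107,104,104', '107,104,104', '108,104,105']
225 ['102,101,100', '91,90,88', '72,69,66', '87,81,73', '114,104,94', '126,118,110', '127,118,110', '113,104,95', '111,102,94', '106,99,92', '104,97,91', '104,98,93', '104,99,94']
```

Call:
jog_arm --pt "0 0 0 0 0 -0.15 -1" --pt "0 0 0 0 0 -0.3 -1" --pt "0 0 0 0 0 -0.45 -1" --pt "0 0 0 0 0 -0.45 -1" --pt "0 0 0 0 0 -0.45 -1"

```text
time_s: 26.4
ee_pos: [0.6469, 0.0279, 0.041]
orientation: [-0.058, 0.998, 0.0, -0.0]
wrist_force: [0.7, 0.4, -2.4]
grip_width: 0.41
grasp_force: 30.0
```

Call:
jog_arm --pt "0 0 0 -0.1 -0.012 0 -1" --pt "0 0 0 -0.2 -0.024 0 -1" --pt "0 0 0 -0.3 -0.035 0 -1" --pt "0 0 0 -0.4 -0.047 0 -1" --pt "0 0 0 -0.4 -0.047 0 -1"

```text
time_s: 27.02
ee_pos: [0.6063, 0.0233, 0.0413]
orientation: [-0.058, 0.998, 0.0, 0.0]
wrist_force: [2.4, 0.9, -2.2]
grip_width: 0.4
grasp_force: 30.0
```

Call:
jog_arm --pt "0 0 0 -0.1 -0.012 0.01 -1" --pt "0 0 0 -0.2 -0.024 0.01 -1" --pt "0 0 0 -0.3 -0.035 0.01 -1" --pt "0 0 0 -0.4 -0.047 0.01 -1" --pt "0 0 0 -0.5 -0.059 0.01 -1"

```text
time_s: 27.65
ee_pos: [0.5564, 0.0172, 0.0423]
orientation: [-0.058, 0.998, -0.0, 0.0]
wrist_force: [3.2, 0.2, -0.9]
grip_width: 0.404
grasp_force: 30.0
```

Call:
jog_arm --pt "0 0 0 -0.1 -0.012 0 -1" --pt "0 0 0 -0.2 -0.024 0 -1" --pt "0 0 0 -0.3 -0.035 0 -1" --pt "0 0 0 -0.4 -0.047 0 -1" --pt "0 0 0 -0.4 -0.047 0 -1"

```text
time_s: 28.28
ee_pos: [0.5159, 0.0127, 0.0419]
orientation: [-0.058, 0.998, 0.0, -0.0]
wrist_force: [4.3, 0.5, -2.7]
grip_width: 0.405
grasp_force: 30.0
```

```bash
python3 - <<'E'
from look import *
o=arm.get_obs();p=o["ee_pos"];print(p,W2G(p[:2]),o["wrist_torque"])
i=get_image("side")
for b in boxes_of("fork","side")[:2]:print(b)
def fk(d):return proj([[*G2W(-d,34),.078],[*G2W(-d,-34),.078]],"side").round(1).tolist()
print(fk(.1),fk(.11))
L=[b["region"] for b in trace("keeper","side") if 220<np.mean(b["extent"][::2])<300 and b["extent"][3]<270]
for m in L:
    c=np.argwhere(m);print("keeper ext",c.min(0),c.max(0))
for n,h in zip(("bar","grip"),KEEP):
    q=proj(place(h,(p[0],p[1],p[2]+.014,GT)),"side");print(n,q.min(0).round(1),q.max(0).round(1))
np.save("s_pull.npy",i)
cv2.imwrite("pics/pull.png",cv2.resize(i[150:270,200:340],None,fx=5,fy=5,interpolation=3)[:,:,::-1])
E
```

```text
[0.51592202 0.01267407 0.04192926] [-0.09632255  0.0001671 ] [ 0.14192946 -0.88628722  0.17544332]
{'extent': [231.2, 215.5, 298.8, 232.8], 'confidence': 0.83}
[[327.7, -186.5], [324.7, -154.0]] [[327.6, -186.5], [324.9, -154.0]]
keeper ext [216 285] [234 293]
bar [284.3 191.8] [295.4 234. ]
grip [286.8 188. ] [293.2 214. ]
```

Call:
jog_arm --pt "0 0 0 -0.05 -0.006 0 -1" --pt "0 0 0 -0.06 -0.007 0 -1" --pt "0 0 0 -0.06 -0.007 0 -1"

```text
time_s: 28.8
ee_pos: [0.5107, 0.0121, 0.0419]
orientation: [-0.058, 0.998, 0.0, -0.0]
wrist_force: [4.1, 0.2, -1.9]
grip_width: 0.407
grasp_force: 30.0
```

Call:
jog_arm --pt "0 0 0 0 0 -0.05 -1" --pt "0 0 0 0 0 -0.1 -1" --pt "0 0 0 0 0 -0.13 -1" --pt "0 0 0 0 0 -0.13 -1"

```text
time_s: 29.3
ee_pos: [0.5104, 0.0119, 0.0285]
orientation: [-0.058, 0.998, 0.0, -0.0]
wrist_force: [4.0, -0.2, -2.0]
grip_width: 0.405
grasp_force: 32.2
```

Call:
jog_arm --pt "0 0 0 0 0 -0.015 -1" --pt "0 0 0 0 0 -0.015 -1"

```text
time_s: 29.55
ee_pos: [0.5106, 0.012, 0.0273]
orientation: [-0.058, 0.998, 0.0, -0.0]
wrist_force: [4.1, 0.6, -2.0]
grip_width: 0.405
grasp_force: 32.2
```

Call:
jog_arm --pt "0 0 0 0 0 -0.015 -1" --pt "0 0 0 0 0 -0.015 -1"

```text
time_s: 29.8
ee_pos: [0.5109, 0.012, 0.0261]
orientation: [-0.058, 0.998, -0.0, 0.0]
wrist_force: [4.2, 0.7, 1.0]
grip_width: 0.401
grasp_force: 32.1
```

Call:
jog_arm --pt "0 0 0 0.02 0.002 0 -1" --pt "0 0 0 0.04 0.005 0 -1" --pt "0 0 0 0.04 0.005 0 -1"

```text
time_s: 30.18
ee_pos: [0.515, 0.0125, 0.026]
orientation: [-0.058, 0.998, 0.0, 0.0]
wrist_force: [1.3, -0.1, 2.0]
grip_width: 0.406
grasp_force: 32.1
```

Call:
jog_arm --pt "0 0 0 0.02 0.002 -0.005 -1" --pt "0 0 0 0.02 0.002 -0.005 -1"

```text
time_s: 30.42
ee_pos: [0.5163, 0.0127, 0.026]
orientation: [-0.058, 0.998, -0.0, -0.001]
wrist_force: [-1.0, -0.3, 10.2]
grip_width: 0.401
grasp_force: 32.1
```

Call:
jog_arm --pt "0 0 0 0.015 0.002 -0.005 -1" --pt "0 0 0 0.015 0.002 -0.005 -1"

```text
time_s: 30.68
ee_pos: [0.5167, 0.0127, 0.026]
orientation: [-0.058, 0.998, -0.0, -0.002]
wrist_force: [-8.2, -1.2, 19.4]
grip_width: 0.404
grasp_force: 32.0
```

Call:
jog_arm --pt "0 0 0 -0.015 -0.002 0.008 -1" --pt "0 0 0 -0.015 -0.002 0.008 -1" --pt "0 0 0 -0.015 -0.002 0.008 0.05" --pt "0 0 0 -0.015 -0.002 0.008 0.05" --pt "0 0 0 -0.015 -0.002 0.008 0.05"

```text
time_s: 31.3
ee_pos: [0.5169, 0.0133, 0.0255]
orientation: [-0.058, 0.998, 0.0, 0.0]
wrist_force: [4.4, 3.0, 1.0]
grip_width: 0.527
grasp_force: 2.1
```

```bash
python3 - <<'E'
from look import *
o=arm.get_obs();p=o["ee_pos"];print(p,o["grip_width"],o["wrist_force"])
i=get_image("side");print([b["extent"] for b in boxes_of("fork","side")])
for b in trace("keeper","side"):print(b["extent"],b["confidence"])
E
```

```text
[0.51691641 0.01332444 0.02552363] 0.5271628491932997 [4.42185237 3.02322271 1.04499664]
[[231.9, 219.2, 296.3, 235.3]]
[344.4, 373.6, 372.0, 419.9] 0.95
[190.0, 315.4, 202.8, 362.3] 0.66
```

Call:
jog_arm --pt "0 0 0 0.015 0.002 0 0.05" --pt "0 0 0 0.015 0.002 0 0.05" --pt "0 0 0 0.015 0.002 0 0.05"

```text
time_s: 31.82
ee_pos: [0.5183, 0.0133, 0.0255]
orientation: [-0.058, 0.998, 0.0, -0.0]
wrist_force: [4.5, 3.0, -0.5]
grip_width: 0.528
grasp_force: 2.2
```

Call:
jog_arm --pt "0 0 0 0.015 0.002 0 0.05" --pt "0 0 0 0.015 0.002 0 0.05"

```text
time_s: 32.08
ee_pos: [0.5191, 0.0129, 0.0254]
orientation: [-0.058, 0.998, -0.0, -0.001]
wrist_force: [1.5, 2.1, -0.9]
grip_width: 0.523
grasp_force: 0.6
```

Call:
jog_arm --pt "0 0 0 0.015 0.002 0 0.05" --pt "0 0 0 0.015 0.002 0 0.05" --pt "0 0 0 0.015 0.002 0 0.05"

```text
time_s: 32.45
ee_pos: [0.521, 0.0132, 0.0257]
orientation: [-0.058, 0.998, -0.0, -0.0]
wrist_force: [-0.2, -0.6, 0.0]
grip_width: 0.524
grasp_force: 0.0
```

Call:
jog_arm --pt "0 0 0 0 0 0.05 0.15" --pt "0 0 0 0 0 0.1 0.15" --pt "0 0 0 0 0 0.15 0.15" --pt "0 0 0 0 0 0.2 0.15"

```text
time_s: 32.95
ee_pos: [0.5214, 0.0133, 0.0464]
orientation: [-0.058, 0.998, -0.0, 0.0]
wrist_force: [-0.6, -0.1, -0.1]
grip_width: 0.579
grasp_force: 0.0
```

Call:
jog_arm --pt "0 0 0 0 0 0.2 0.15" --pt "0 0 0 0 0 0.5 0.15" --pt "0 0 0 0 0 0.8 0.15" --pt "0 0 0 0 0 1 0.15"

```text
time_s: 33.45
ee_pos: [0.5218, 0.0132, 0.1477]
orientation: [-0.058, 0.998, -0.0, 0.001]
wrist_force: [-0.1, -0.6, 0.2]
grip_width: 0.578
grasp_force: 0.0
```

Call:
jog_arm --pt "0 0 0 -0.4 -0.4 0.2 0.15" --pt "0 0 0 -0.8 -0.9 0.4 0.15" --pt "0 0 0 -1 -1 0.4 0.15" --pt "0 0 0 -1 -1 0.4 0.15"

```text
time_s: 33.95
ee_pos: [0.4207, -0.0875, 0.1864]
orientation: [-0.057, 0.998, -0.0, 0.001]
wrist_force: [0.1, -0.1, 0.3]
grip_width: 0.573
grasp_force: 0.0
```

```bash
python3 - <<'E'
from look import *
i=get_image("side");j=get_image("top")
for n in("side","top"):print([(np.round(b["extent"]).tolist(),round(b["confidence"],2)) for b in boxes_of("keeper",n)])
L=[b["region"] for b in trace("keeper","side") if 250<np.mean(b["extent"][::2])<320 and b["extent"][3]<270]
for m in L: print(fit(lambda q:[place(h,(q[0],q[1],.04,q[2])) for h in KEEP],[.517,.0127,GT],{"side":m},[.01,.01,.05]),G2W(-.095,0))
b=cv2.resize(i[150:270,200:340],None,fx=3.2,fy=3.2,interpolation=3);a=cv2.resize(j[150:290,220:330],None,fx=2.74,fy=2.74,interpolation=3)[:384]
o=np.hstack([b,cv2.copyMakeBorder(a,0,384-a.shape[0],0,0,0)]);print(o.shape);cv2.imwrite("pics/final.png",o[:,:,::-1])
E
```

```text
[([190.0, 317.0, 205.0, 360.0], 0.94), ([345.0, 374.0, 374.0, 420.0], 0.72), ([281.0, 195.0, 298.0, 238.0], 0.71)]
[([133.0, 166.0, 173.0, 178.0], 0.82), ([101.0, 289.0, 142.0, 310.0], 0.62), ([258.0, 218.0, 312.0, 230.0], 0.61)]
(array([0.51766021, 0.01425108, 0.13913884]), np.float64(0.07182086642308522)) [0.51725504 0.01266317]
(384, 749, 3)
```

View pics/final.png

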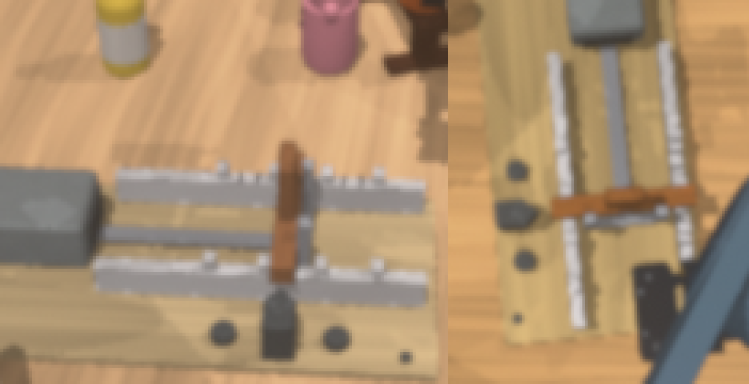

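The picture shows the keeper lying square across both rails in the marked notch, side crop (287,212), in line with the arrow block at (280,325). It holds the fork out at (303,240), and the fitted position is within about 2 mm of the expected seat. The arm is clear, so I'm handing in.

```bash
python3 -c "
from station import arm
print(arm.close_job())"
```

```text
the job is handed in; nothing more can be done
None
```

I handed the job in at about 34 s: the white planter stands upright on the free half of the ledge, and the keeper lies square across both rails in the arrow-marked middle notch, holding the fork out; the orange and pink planters had not moved, but I didn't re-check the bottles at the end.

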